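Load the gang leaf jig with round bolts for drilling

TASK

Load the drill jig on the bench: swing both latch levers off, lift the hinged leaf fully open, then put every round bolt from the dark wooden storage board into the jig, one to a lane, by setting it on the sloping apron and letting it roll down into the vee and settle there by itself; do not lower or drop a bolt into the vee from above. When all the bolts lie still in the vee, bring the leaf down fully shut on them and swing both latch levers all the way back over it, and leave the other things on the bench where they are.

Things in the scene. Friction and masses are not known exactly. Their poses are not given: they have to be found in the camera images.
- jig: Drill jig, fixed: steel base plate 176 x 340 x 15 mm with a 90-degree vee 262 mm long along its y axis. Origin: on the bench under the vee's middle; x across the vee, away from the robot's side and towards the leaf hinge; y along the vee; z up. Vee root 28 mm up, front lip at x -24, z 52 mm, back flank up to z 60 mm, rail behind it 78 mm. Sizes below are in the jig's frame.
- apron (a point): Middle of the loading apron in front of the vee, at (-62, 0, 58.7) mm: a flat steel slope falling 10 degrees from x -100, z 65 mm to the vee's lip at x -24, z 52 mm, over the width of all lanes. A bolt set on it, axis along y, and let go rolls down towards +x into the vee; a bolt's centre resting at x -62 is 79 mm up.
- seat0 (a point): Rest place of a bolt's centre in the +y lane: (0, 84, 56.3) mm; axes as the jig's. Three lanes, 80 mm clear width, run across apron and vee, parted by upright fins 4 mm thick at y +42 and -42 mm and closed by end plates from |y| 126 to 136 mm; fins stand about 10 mm above the apron and are 67 mm up beside the vee.
- seat1 (a point): The same for the middle lane: (0, 0, 56.3) mm.
- seat2 (a point): The same for the -y lane: (0, -84, 56.3) mm.
- leaf (a joint): Angle of the leaf, an aluminium frame 90 mm from hinge to front edge, 252 mm wide, 12 mm thick, three bridges with drill bushes over the lanes. 0: shut and level, top 92 mm up, front edge at x -40 mm, its pads just over seated bolts; grows as it lifts, up to its stop at 1.35. Stiff hinge: stays where left; up to 7 N at the handle move it. Starts shut. An unseated bolt keeps it from shutting.
- leaf_handle (a point): Middle of the leaf's handle, a black round bar 14 mm thick, 106 mm long, parallel to the jig's y, 40 mm in front of the leaf's front edge, on two rods 96 mm apart; moves with the leaf: at (-80, 0, 104) mm when shut, (39, 0, 217) mm fully open. It may turn between the fingers.
- leaf_hinge (a point): Point on the leaf's hinge axis, (50, 0, 86) mm; the handle's middle swings about the jig's y axis through it, radius 131 mm, from in front (shut) upwards.
- latch1 (a joint): Angle of the latch lever at the jig's +y end, turning level on a post. 0: off, pointing along -x, clear of the leaf; grows counter-clockwise from above to its stop at 1.57: on, pointing along -y across the end of the shut leaf. Starts on (1.4 to 1.57), stays where left, about 1.5 N at the knob turns it. It must be off before the leaf is lifted, and on only over the shut leaf.
- knob1 (a point): Point to grip on that lever's knob, an upright black cylinder 20 mm in diameter and 36 mm high at the lever's end, 65 mm from the pivot. The point is on the knob's axis, 126 mm above the bench, 14 mm under its top and 22 mm over the lever's arm.
- pivot1 (a point): Point on that latch's pivot axis at the same height: (-30, 152, 126) mm.
- latch2 (a joint): Angle of the other latch lever, at the jig's -y end, the mirror image of the first: 0: off, pointing along -x; grows clockwise from above to its stop at 1.57: on, pointing along +y across that end of the shut leaf. Starts on, as the first.
- knob2 (a point): Point to grip on the second lever's knob, as knob1.
- pivot2 (a point): Point on the second latch's pivot axis: (-30, -152, 126) mm.
- rack: Storage board for the bolts, fixed, on one side of the jig or the other: dark wood 215 x 176 x 6 mm with six battens 6 mm wide and 8 mm high (tops 14 mm above the bench), 37 mm apart, running along its y and making five grooves along its y. A bolt in a groove has its centre 27 mm above the bench. Origin: centre of its underside.
- bolt1: A plain steel round bolt (safe-door locking bolt), diameter 40 mm, length 66 mm, 0.35 to 0.6 kg, chamfered ends and a shallow groove near one end, lying in a groove of the storage board. Origin: its centre; x along its axis. It rolls. Two or three bolts are present, all alike.
- bolt2: A second bolt, as bolt1.
- bolt3: A third bolt, as bolt1.
- vice: Bystander, fixed: blue drill-press vice 160 x 90 x 60 mm, on the other side of the jig from the storage board. Origin: centre of its underside.
- padlock: Bystander, loose: brass padlock lying flat beyond the jig, to the left, about 85 x 46 x 20 mm. Origin: underside of its body. Leave alone.
- oil: Bystander, loose: upright yellow oil bottle, 48 mm in diameter, 130 mm high, behind the jig. Origin: centre of its underside. Leave alone.
- driver: Bystander, loose: screwdriver lying behind the jig. Leave alone.

How it is judged:
On the way, in this order (a step that is already met when the one before it is completed fails the run):
1. both latch levers are swung off the leaf (value of joint each of latch1, latch2 below 0.3 rad), for 0.2 s.
2. the leaf is lifted open (value of joint leaf above 1.1 rad), for 0.2 s.
3. every bolt has settled in the vee in a lane of its own, let go and still, with the leaf still open ((distance between bolt1 and seat0 below 0.011 m or distance between bolt1 and seat1 below 0.011 m or distance between bolt1 and seat2 below 0.011 m) and z of each of bolt1, bolt2, bolt3 in the frame of seat1 below 0.005 m and angle between the x axis of each of bolt1, bolt2, bolt3 and the y axis of jig, either way round below 0.08 rad and linear speed of each of bolt1, bolt2, bolt3 below 0.02 m/s and contact force between each of bolt1, bolt2, bolt3 and the fingers below 0.1 N and (distance between bolt2 and seat0 below 0.011 m or distance between bolt2 and seat1 below 0.011 m or distance between bolt2 and seat2 below 0.011 m) and (distance between bolt3 and seat0 below 0.011 m or distance between bolt3 and seat1 below 0.011 m or distance between bolt3 and seat2 below 0.011 m) and value of joint leaf above 0.9 rad), for 0.3 s.
4. the leaf is shut on the bolts (value of joint leaf below 0.05 rad), for 0.2 s.
5. both latch levers are swung over the leaf (value of joint each of latch1, latch2 above 1.35 rad), for 0.2 s.
At the end, for the whole second after the job is handed in: Every bolt lies at rest in the vee, its centre within 11 mm of a lane's seat and not more than 5 mm above it, its axis within 0.08 rad of the vee's; the leaf is shut (under 0.05 rad) and both latches on (over 1.35 rad); nothing is held (all of step 5 and (distance between bolt1 and seat0 below 0.011 m or distance between bolt1 and seat1 below 0.011 m or distance between bolt1 and seat2 below 0.011 m) and z of each of bolt1, bolt2, bolt3 in the frame of seat1 below 0.005 m and angle between the x axis of each of bolt1, bolt2, bolt3 and the y axis of jig, either way round below 0.08 rad and linear speed of each of bolt1, bolt2, bolt3 below 0.02 m/s and contact force between each of bolt1, bolt2, bolt3 and the fingers below 0.1 N and (distance between bolt2 and seat0 below 0.011 m or distance between bolt2 and seat1 below 0.011 m or distance between bolt2 and seat2 below 0.011 m) and (distance between bolt3 and seat0 below 0.011 m or distance between bolt3 and seat1 below 0.011 m or distance between bolt3 and seat2 below 0.011 m) and value of joint leaf below 0.05 rad); the robot touches nothing.
It fails at once if a bolt is lowered or dropped into the vee from above instead of rolling in off the apron (its centre 26 to 50 mm above its seat over the vee) ((x of bolt1 in the frame of seat1 between -0.012 and 0.012 m and y of bolt1 in the frame of seat1 between -0.13 and 0.13 m and z of bolt1 in the frame of seat1 between 0.026 and 0.05 m) or (x of bolt2 in the frame of seat1 between -0.012 and 0.012 m and y of bolt2 in the frame of seat1 between -0.13 and 0.13 m and z of bolt2 in the frame of seat1 between 0.026 and 0.05 m) or (x of bolt3 in the frame of seat1 between -0.012 and 0.012 m and y of bolt3 in the frame of seat1 between -0.13 and 0.13 m and z of bolt3 in the frame of seat1 between 0.026 and 0.05 m)).
It fails at once if a latch lever is across while the leaf is up (value of joint any of latch1, latch2 above 0.8 rad and value of joint leaf above 0.2 rad).
It fails at once if a bystander is moved more than 3 cm (distance of any of padlock, oil, driver from where it was at the start of the episode above 0.03 m).
Of bolt1, bolt2, bolt3 only 2 to 3 are there at a start; the rules pass over those that are not, and their reading is None.
At some moment in a run one of bolt1, bolt2, bolt3 may be knocked a few centimetres aside while the robot is not near it.
Once in a run the grip may slacken for a moment while it holds something.
It also fails if it takes over 210 s, if anything falls off the work surface, if the arm or the gripper's body presses on something with over 40 N, if the wrist force passes 120 N, or if a joint passes its speed limit or range.

ROBOT

A 6-joint arm with a two-finger parallel gripper is mounted at the origin on the work surface. World frame = base frame: x ahead of the robot, y to its left, z up, the work surface at z = 0. Lengths are in m, angles in rad, forces in N, time in s.
With the tool pointing down it reaches from about 0.25 to 0.8 m from the base axis. Payload 8.5 kg.
Tool frame: the origin (TCP) lies at the very end of the fingers, on their centre line; the grasp point (between the pads) lies 19 mm behind it; z points along the fingers, y is the line along which they close (so a half turn about z gives the same grasp; the last joint's range is limited). The gripper opens to 85 mm and grips with 20 to 120 N. Pads are 22 mm wide; open, the fingers measure 114 mm over their backs; the gripper's body (76 mm by 85 mm) begins 54 mm behind the grasp point. The pads swing forward as they close: fully open they stand 13 mm farther back than shut.
Start: joints at [-1.185, 0.238, -0.013, 1.319, 0, 1.571], TCP at [0.198, -0.486, 0.231] pointing down, gripper open.
Joint ranges: [-2.66, 2.66], [-1.03, 1.9], [-1.14, 1.46], [-1.82, 2.27], [-1.45, 1.34], [-3.14, 3.14]. Speed limits (rad/s): [2.22, 2.22, 2.79, 3.14, 3.14, 3.14].

INTERFACE

Orientations are given as a rotation vector (axis times angle).
In Python, from workcell import robot, vision, job_done, spotter gives the robot as it stands.
- The arm moves only by the shell command python3 -m creep 'ROWS' [FORCE]. ROWS is JSON, a list of rows, each a list of 3 entries, a list of its own where there are three numbers: the shift along the tool's x, y, z in m, then the turn, a rotation vector about the tool's x, y, z in degrees, then the opening in per cent of the stroke, from 0 (shut) to 100 (fully open). A call has 1 to 12 rows; each row is the pose to reach, as a shift and turn from the pose commanded when the call began, along the tool's axes at that moment; what a row does not reach only later rows make up. A row lasts 1/10 s, in which the tool goes at most 50 mm and 8.59 degrees, less where a joint would pass 70% of its speed; a pose out of reach is approached as far as the arm can. A call with a gripper value outside its range is refused whole. The fingers move at their own pace and stop on an object; FORCE is the grip in N (left out, the last holds). Time passes only in rows, so rows that repeat a pose let the fingers close. It gives the time, the measured TCP pose, the force, the opening and the grip force at its end, in the units of the state.
- robot.get_state(): the state, without advancing time (a new reading comes with each control period).
- vision.capture(name): name is "scene" or "side" or "wrist"; returns (picture, depth): 400x640x3 uint8, blue, green, red; 400x640 float32, m along the optical axis (not along the pixel's ray), 0 where there is no reading.
- vision.get_calibration(name): a dict with "camera_matrix" (3x3 intrinsics, pixels), "distortion" ([k1, k2, p1, p2, k3] as OpenCV has them; the pictures are not rectified), "pose" (4x4, takes a point from camera to world coordinates); the wrist camera has in their place "mount" (4x4, takes a point from camera to tool coordinates, whose origin is the TCP and whose axes are the flange's). Camera axes: x right, y down, z forward; pixel columns grow to the right and rows downward; lengths in m; the calibration is good to about 2 mm. A picture is of the moment at which its call begins: read the wrist's pose just before it. get_calibration takes no time and is no camera call.
- job_done(): hands the job in; it is judged then, once.
Trained networks look in the newest picture that a camera, given by its name, has taken for a name from the list of things; names that differ only in an ending like _2 or _b are one class to them, and where a whole thing is asked for, a point or a joint stands for the part that bears it (a point fixed in the world has none). Each returns a list of dicts, best first, with "conf" (0 to 1); they miss things now and then, are a little off and sometimes report something else, mostly with a low value. They report only what shows in the picture. A call takes as long as a camera call.
- spotter.find_in(camera, query): "point" ([x, y, z] in m, in world coordinates, good to about 4 mm: the middle of the surface that is visible of it).
- spotter.mark_of(camera, query): "point" ([x, y, z] in m, in world coordinates, good to about 4 mm: a listed point, or the origin of a listed thing).
The state is a dict: "time_s": time; "qpos": joint angles; "joint_velocities": joint speeds; "joint_efforts": joint torques, N m; "ee_pos": TCP position; "orientation": TCP orientation; "force": force on the tool from outside, world axes, zero at the start; "torque": the same for the moment, N m; "width": finger opening in m; "grip_force": force on a finger pad.
Only numpy, scipy, OpenCV 4.12 (cv2) and the standard library are available. Lean on these libraries where they do the work, as an engineer would, in place of code of your own. Each camera call takes 0.05 s, during which the arm holds its last target. There are 200 camera calls.

## Working session

There is one attempt and no reset: what is moved stays moved. The work goes in short steps, Python scripts to look and compute and a shell command to move; the robot and the scene stay as the last step left them, time stands still between calls to the robot, and variables do not carry over. Pictures are saved under pics/ and viewed, at most 14 in all, crops included, and the job is handed in when it is done.

```bash
ls; mkdir -p pics; cat > h.py <<'E'
import numpy as np, cv2
from scipy.spatial.transform import Rotation as R
from workcell import robot, vision, job_done, spotter
def snap(c,f=None):
    p,d=vision.capture(c)
    if f: cv2.imwrite('pics/'+f,p)
    return p,d
E
python3 - <<'E'
from h import *
s=robot.get_state();print({k:np.round(v,3) for k,v in s.items()})
for c in ['scene','side']:
    snap(c,c+'0.png')
    cal=vision.get_calibration(c);print(c,np.round(cal['pose'],3).tolist())
    for q in ['jig','rack','bolt1','leaf_handle','knob1','knob2','pivot1','pivot2','seat0','seat1','seat2','leaf_hinge','vice','apron']:
        print(q,[(np.round(r['point'],3).tolist(),round(r['conf'],2)) for r in spotter.mark_of(c,q)][:4])
E
```

```text
pics
{'time_s': np.float64(0.0), 'qpos': array([-1.185,  0.239, -0.014,  1.319, -0.   ,  1.571]), 'joint_velocities': array([ 0.   , -0.002, -0.002, -0.001, -0.002,  0.001]), 'joint_efforts': array([-1.0000e-03, -5.3878e+01,  3.4644e+01,  1.8000e-02, -0.0000e+00,
        0.0000e+00]), 'ee_pos': array([ 0.197, -0.486,  0.231]), 'orientation': array([-3.082, -0.602,  0.   ]), 'force': array([-0.03 , -0.186,  0.296]), 'torque': array([ 0.032, -0.005, -0.041]), 'grip_force': np.float64(0.0), 'width': np.float64(0.086)}
scene [[0.036, 0.68, -0.732, 1.453], [0.999, -0.014, 0.036, -0.034], [0.014, -0.733, -0.68, 0.905], [0.0, 0.0, 0.0, 1.0]]
jig [([0.589, -0.011, 0.004], 0.74)]
rack [([0.504, -0.307, 0.003], 0.76), ([0.635, -0.016, 0.09], 0.28)]
bolt1 [([0.577, -0.312, 0.032], 0.91), ([0.505, -0.306, 0.027], 0.65), ([0.54, 0.336, -0.004], 0.59), ([0.43, -0.314, 0.028], 0.57)]
leaf_handle [([0.507, 0.0, 0.106], 0.98)]
knob1 [([0.538, -0.089, 0.131], 0.77), ([0.538, 0.336, -0.001], 0.74), ([0.565, 0.08, 0.13], 0.62)]
knob2 [([0.538, -0.089, 0.131], 0.77), ([0.538, 0.336, -0.001], 0.74), ([0.5
[... 1339 characters left out ...]
]
knob2 [([0.543, -0.093, 0.128], 0.64), ([0.566, 0.084, 0.125], 0.59)]
pivot1 [([0.58, 0.144, 0.127], 0.72), ([0.536, -0.159, 0.126], 0.63)]
pivot2 [([0.58, 0.144, 0.127], 0.72), ([0.536, -0.159, 0.126], 0.63)]
seat0 [([0.602, 0.068, 0.058], 0.84), ([0.575, -0.094, 0.057], 0.81), ([0.589, -0.009, 0.057], 0.71)]
seat1 [([0.602, 0.068, 0.058], 0.84), ([0.575, -0.094, 0.057], 0.81), ([0.589, -0.009, 0.057], 0.71)]
seat2 [([0.602, 0.068, 0.058], 0.84), ([0.575, -0.094, 0.057], 0.81), ([0.589, -0.009, 0.057], 0.71)]
leaf_hinge [([0.637, -0.021, 0.082], 0.7), ([0.579, -0.312, 0.027], 0.41), ([0.748, -0.14, 0.002], 0.17)]
vice [([0.534, 0.332, -0.002], 0.78)]
apron [([0.526, -0.005, 0.059], 0.76)]
```

View pics/scene0.png

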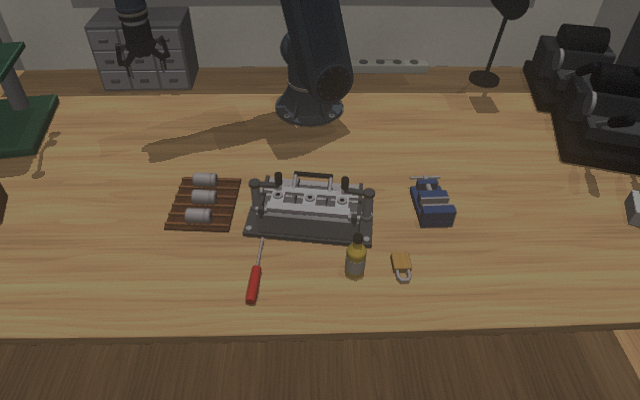

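View pics/side0.png

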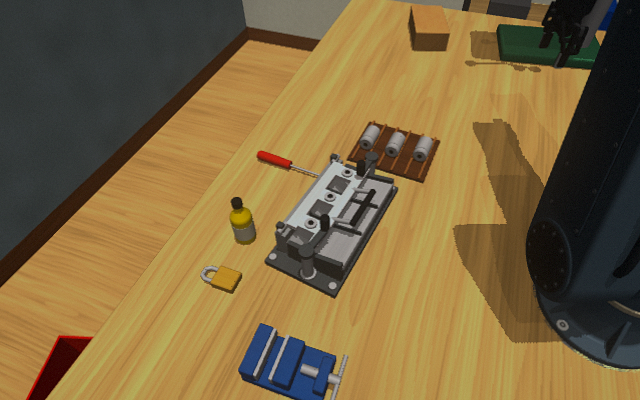

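```bash
cat >> h.py <<'E'
# jig pose: fit 2D from known points
P=[([50,0],[.6355,-.019]),([-62,0],[.5255,-.0045]),([-80,0],[.509,.0015]),([-30,152],[.580,.143]),([-30,-152],[.537,-.159]),([0,84],[.603,.0715]),([0,-84],[.575,-.094]),([0,0],[.588,-.0115])]
a=np.array([p[0] for p in P])/1e3; b=np.array([p[1] for p in P])
ac,bc=a-a.mean(0),b-b.mean(0)
YAW=np.arctan2((ac[:,0]*bc[:,1]-ac[:,1]*bc[:,0]).sum(),(ac*bc).sum())
RJ=np.array([[np.cos(YAW),-np.sin(YAW)],[np.sin(YAW),np.cos(YAW)]]); TJ=b.mean(0)-RJ@a.mean(0)
def j2w(x,y,z): return np.r_[RJ@np.array([x,y])/1e3+TJ,z/1e3]
def w2j(p): return np.r_[RJ.T@(np.array(p[:2])-TJ),p[2]]*1e3
def tool():  # measured pose
    s=robot.get_state(); return np.array(s['ee_pos']),R.from_rotvec(s['orientation']),s
def rel(pos,rot=None):
    p,r,s=tool(); d=r.inv().apply(np.array(pos)-p); print('shift mm',np.round(d*1e3,1), 'turn deg',None if rot is None else np.round(np.degrees((r.inv()*rot).as_rotvec()),2))
def down(a): # tool down, closing line (tool y) at world azimuth a
    y=np.array([np.cos(a),np.sin(a),0]);z=np.array([0,0,-1.]);return R.from_matrix(np.c_[np.cross(y,z),y,z])
E
python3 - <<'E'
from h import *
print(np.degrees(YAW),TJ,np.round(((a@RJ.T+TJ)-b)*1e3,1).tolist())
for k,p in dict(k1=[.5655,.082,0],k2=[.5405,-.091,0],b1=[.579,-.311,0],b2=[.5055,-.306,0],b3=[.429,-.3155,0]).items(): print(k,np.round(w2j(p),1))
p,r,s=tool();print(r.as_matrix().round(3))
E
```

```text
-8.432824605163791 [ 0.58791958 -0.01178635] [[1.9, -0.1], [1.1, 1.8], [-0.2, -1.6], [0.5, -0.0], [-1.0, 1.3], [-2.8, -0.2], [0.6, -0.9], [-0.1, -0.3]]
k1 [-35.9  89.5   0. ]
k2 [-35.3 -85.3   0. ]
b1 [  35.1 -297.3    0. ]
b2 [ -38.4 -303.1    0. ]
b3 [-112.7 -323.7    0. ]
[[ 0.927  0.376 -0.   ]
 [ 0.376 -0.927  0.   ]
 [-0.    -0.    -1.   ]]
```

Scene: the rack with 3 bolts is at px (204,180), (204,197) and (199,215). The jig is at about (310,205), shut, with the knobs at (278,180) and (345,184). I'll raise the arm and look from the wrist camera.

```bash
python3 - <<'E'
from h import *
print(np.round(vision.get_calibration('wrist')['mount'],3).tolist(), vision.get_calibration('wrist')['camera_matrix'])
rel(np.r_[j2w(-60,-150,0)[:2],.38],down(YAW))
rel(np.r_[j2w(-60,0,0)[:2],.38],down(YAW))
E
```

```text
[[0.001, -0.958, -0.287, 0.074], [1.0, 0.001, 0.001, -0.0], [-0.001, -0.287, 0.958, -0.143], [0.0, 0.0, 0.0, 1.0]] [[336.83764903   0.         319.88837064]
 [  0.         336.83764903 205.37493806]
 [  0.           0.           1.        ]]
shift mm [ 412.4 -194.1 -148.7] turn deg [-1.000e-02 -0.000e+00 -5.946e+01]
shift mm [ 488.6 -323.3 -148.7] turn deg [-1.000e-02 -0.000e+00 -5.946e+01]
```

```bash
python3 -m creep '[[[0.04,-0.03,-0.05],[0,0,-5],60],[[0.08,-0.055,-0.1],[0,0,-10],60],[[0.12,-0.08,-0.149],[0,0,-16],60],[[0.16,-0.105,-0.149],[0,0,-22],60],[[0.2,-0.13,-0.149],[0,0,-28],60],[[0.24,-0.156,-0.149],[0,0,-34],60],[[0.28,-0.18,-0.149],[0,0,-40],60],[[0.32,-0.208,-0.149],[0,0,-45],60],[[0.36,-0.235,-0.149],[0,0,-50],60],[[0.4,-0.262,-0.149],[0,0,-55],60],[[0.412,-0.2,-0.149],[0,0,-59.5],60],[[0.412,-0.194,-0.149],[0,0,-59.5],60]]' 20
python3 - <<'E'
from h import *
p,r,s=tool();print(s['qpos'],p)
snap('wrist','w1.png')
for q in ['bolt1','rack','knob1','leaf_handle','pivot1']:
    print(q,[(np.round(r['point'],3).tolist(),round(r['conf'],2)) for r in spotter.mark_of('wrist',q)][:4])
rel(np.r_[j2w(-36,89,0)[:2],.2],down(YAW))
E
```

```text
time_s: 2.7
ee_pos: [0.5099, -0.1502, 0.3788]
orientation: [-2.37, -2.062, 0.001]
force: [-1.5, -0.1, -0.7]
width: 0.0513
grip_force: 0.0
[-2.86476033e-01  2.50607864e-01  3.77214912e-01  1.69787932e+00
 -9.19895252e-05  1.42294332e+00] [ 0.50993759 -0.15024634  0.37884705]
bolt1 [([0.505, -0.306, 0.029], 0.69), ([0.58, -0.307, 0.024], 0.68), ([0.432, -0.315, 0.02], 0.67)]
rack [([0.504, -0.311, 0.0], 0.77), ([0.434, -0.318, 0.024], 0.29)]
knob1 [([0.542, -0.09, 0.132], 0.56)]
leaf_handle [([0.513, 0.005, 0.106], 0.83), ([0.582, -0.31, 0.03], 0.62)]
pivot1 [([0.536, -0.158, 0.128], 0.68)]
shift mm [239.4  25.  180.8] turn deg [ 0.01 -0.01 -0.01]
```

View pics/w1.png

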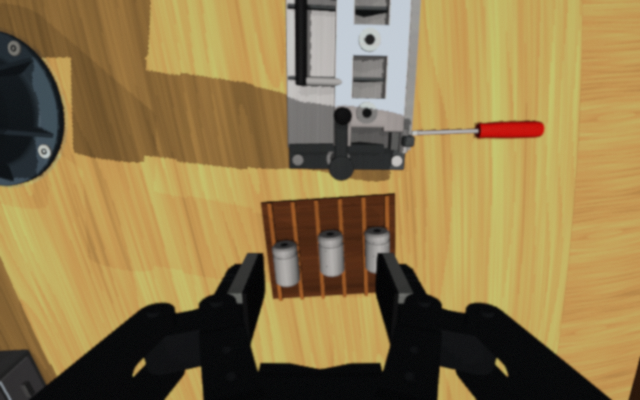

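Wrist view: the bolts are at (286,262), (331,252) and (377,250) on the rack, and knob2 is at (342,116), with its lever on. I'll check the bush height with depth and get the rack yaw.

```bash
cat >> h.py <<'E'
def cloud(c):
    P_,d=vision.capture(c); cal=vision.get_calibration(c)
    v,u=np.mgrid[0:400,0:640]; 
    uv=cv2.undistortPoints(np.stack([u,v],-1).reshape(-1,1,2).astype(np.float64),np.array(cal['camera_matrix']),np.array(cal['distortion']))[:,0]
    z=d.reshape(-1); X=np.c_[uv*z[:,None],z]
    if c=='wrist':
        p,r,s=tool(); M=np.eye(4);M[:3,:3]=r.as_matrix();M[:3,3]=p;M=M@np.array(cal['mount'])
    else: M=np.array(cal['pose'])
    return ((X@M[:3,:3].T+M[:3,3])[z>0], P_.reshape(-1,3)[z>0])
def tojig(X): return np.c_[(X[:,:2]-TJ)@RJ,X[:,2]]*1e3
E
python3 - <<'E'
from h import *
for c in ['side','wrist']:
    X,col=cloud(c);J=tojig(X)
    for xr in [(-35,-22),(-22,-15),(-15,-5),(-5,5),(5,15),(15,25)]:
        for yr in [(60,75),(75,93),(93,110),(-110,-93),(-93,-75),(-75,-60)]:
            m=(J[:,0]>xr[0])&(J[:,0]<xr[1])&(J[:,1]>yr[0])&(J[:,1]<yr[1]);
            if m.sum()>3: print(c,xr,yr,m.sum(),np.percentile(J[m,2],[50,98]).round(0),end=' | ')
    print()
    # rack: bolts axis from top points
    m=(X[:,2]>.035)&(X[:,2]<.055)&(X[:,1]<-.25)&(X[:,1]>-.38)&(X[:,0]>.38)&(X[:,0]<.63)
    for cx in [.43,.505,.58]:
        B=X[m&(abs(X[:,0]-cx)<.03)]; 
        if len(B)>10:
            q=B[:,:2]-B[:,:2].mean(0); w=np.linalg.svd(q)[2][0]; print(c,cx,len(B),B.mean(0).round(4),'ax',np.degrees(np.arctan2(w[1],w[0])).round(1),'range',np.ptp(q@w).round(3),((B[:,:2]@w).max()+(B[:,:2]@w).min())/2)
E
```

```text
side (-35, -22) (60, 75) 16 [54. 92.] | side (-35, -22) (75, 93) 41 [ 93. 142.] | side (-35, -22) (93, 110) 68 [105. 142.] | side (-35, -22) (-110, -93) 13 [54. 93.] | side (-35, -22) (-93, -75) 96 [125. 141.] | side (-35, -22) (-75, -60) 40 [ 92. 125.] | side (-22, -15) (75, 93) 18 [92. 94.] | side (-22, -15) (93, 110) 20 [92. 94.] | side (-22, -15) (-93, -75) 19 [93. 94.] | side (-22, -15) (-75, -60) 11 [92. 94.] | side (-15, -5) (60, 75) 9 [92. 94.] | side (-15, -5) (75, 93) 38 [95. 98.] | side (-15, -5) (93, 110) 33 [92. 98.] | side (-15, -5) (-110, -93) 7 [93. 94.] | side (-15, -5) (-93, -75) 26 [95. 98.] | side (-15, -5) (-75, -60) 32 [92. 97.] | side (-5, 5) (60, 75) 9 [93. 97.] | side (-5, 5) (75, 93) 34 [96. 98.] | side (-5, 5) (93, 110) 38 [93. 98.] | side (-5, 5) (-93, -75) 25 [96. 98.] | side (-5, 5) (-75, -60) 28 [93. 98.] | side (5, 15) (60, 75) 6 [94. 95.] | side (5, 15) (75, 93) 58 [40. 98.] | side (5, 15) (93, 110) 64 [82. 97.] | side (5, 15) (-110, -93) 18 [38. 94.] | side (5, 15) (-93, -75) 50 [41. 98.] | side (5, 15) (-75, -60) 48 [87. 96.] | side (15, 25) (60, 75
[... 773 characters left out ...]
st (-15, -5) (-93, -75) 131 [95. 98.] | wrist (-15, -5) (-75, -60) 79 [92. 96.] | wrist (-5, 5) (-110, -93) 75 [91. 97.] | wrist (-5, 5) (-93, -75) 121 [96. 98.] | wrist (-5, 5) (-75, -60) 87 [92. 98.] | wrist (5, 15) (-110, -93) 90 [41. 94.] | wrist (5, 15) (-93, -75) 110 [96. 98.] | wrist (5, 15) (-75, -60) 87 [92. 97.] | wrist (15, 25) (-110, -93) 109 [83. 94.] | wrist (15, 25) (-93, -75) 120 [92. 94.] | wrist (15, 25) (-75, -60) 101 [91. 94.] | 
wrist 0.43 830 [ 0.4341 -0.3112  0.0429] ax -93.1 range 0.068 0.2900208867633487
wrist 0.505 883 [ 0.507  -0.3027  0.043 ] ax -93.8 range 0.067 0.2712108968432154
wrist 0.58 611 [ 0.5789 -0.2986  0.0424] ax -113.4 range 0.071 0.054467742892508345
```

```bash
python3 - <<'E'
from h import *
for c in ['side','scene','wrist']:
    X,col=cloud(c);J=tojig(X)
    for sy in (1,-1):
        for n,(x0,y0) in dict(knob=(-35,87*sy),piv=(-30,152*sy)).items():
            m=(J[:,2]>(136 if n=='knob' else 112))&(J[:,2]<146)&(np.hypot(J[:,0]-x0,J[:,1]-y0)<20)
            if m.sum()>5: print(c,sy,n,m.sum(),((J[m].max(0)+J[m].min(0))/2).round(1),np.ptp(J[m],axis=0).round(0))
rel(j2w(-35,-86,165),down(YAW))
E
```

```text
side 1 knob 66 [-36.   90.8 139.4] [18. 18.  7.]
side -1 knob 48 [-31.6 -84.1 139.6] [18. 17.  6.]
scene 1 knob 32 [-32.2  89.  139.9] [19. 16.  5.]
scene -1 knob 31 [-29.7 -85.9 139.2] [19. 18.  4.]
wrist -1 knob 240 [-30.8 -85.8 139.2] [19. 18.  6.]
shift mm [ 64.4  25.6 215.8] turn deg [0.04 0.   0.01]
```

```bash
python3 -m creep '[[[0.02,0.01,0.05],[0,0,0],45],[[0.04,0.02,0.1],[0,0,0],45],[[0.06,0.028,0.15],[0,0,0],45],[[0.0644,0.0286,0.195],[0,0,0],45],[[0.0644,0.0286,0.205],[0,0,0],45],[[0.0644,0.0286,0.22],[0,0,0],45],[[0.0644,0.0286,0.235],[0,0,0],45],[[0.0644,0.0286,0.25],[0,0,0],45],[[0.0644,0.0286,0.26],[0,0,0],45],[[0.0644,0.0286,0.268],[0,0,0],45],[[0.0644,0.0286,0.269],[0,0,0],45]]'
python3 - <<'E'
from h import *
p,r,s=tool();print(w2j(p).round(1))
# latch2 swing plan: knob at th from pivot (-30,-152)
base=down(YAW)
T0=p
for th in np.radians([80,70,60,50,40,30,20,10,3]):
    k=j2w(-30-65*np.cos(th),-151+65*np.sin(th),p[2]*1e3)
    d=r.inv().apply(k-p); print(np.degrees(th).round(),(d*1e3).round(1))
E
```

```text
time_s: 4.35
ee_pos: [0.5435, -0.092, 0.1107]
orientation: [-2.378, -2.052, 0.001]
force: [-0.5, 0.4, 0.7]
width: 0.0386
grip_force: 0.0
[-32.1 -85.9 110.7]
80.0 [-1.1 -9.1  0. ]
70.0 [ -4.  -20.1   0. ]
60.0 [ -8.8 -30.4   0. ]
50.0 [-15.3 -39.6   0. ]
40.0 [-23.3 -47.7   0. ]
30.0 [-32.6 -54.2   0.1]
20.0 [-42.8 -59.    0.1]
10.0 [-53.8 -61.9   0.1]
3.0 [-61.7 -62.8   0.1]
```

```bash
python3 -m creep '[[[-0.0008,-0.0081,0],[0,0,-8],45],[[-0.0028,-0.0169,0],[0,0,-16],45],[[-0.0061,-0.0254,0],[0,0,-24],45],[[-0.0105,-0.0333,0],[0,0,-32],45],[[-0.0159,-0.0405,0],[0,0,-40],45],[[-0.0224,-0.047,0],[0,0,-48],45],[[-0.0296,-0.0524,0],[0,0,-56],45],[[-0.0375,-0.0568,0],[0,0,-64],45],[[-0.046,-0.0601,0],[0,0,-72],45],[[-0.0548,-0.0621,0],[0,0,-80],45],[[-0.0639,-0.0629,0],[0,0,-88],45],[[-0.0673,-0.0629,0],[0,0,-91],45]]'
python3 - <<'E'
from h import *
p,r,s=tool();print(w2j(p).round(1),s['qpos'])
for c in ['side']:
    X,col=cloud(c);J=tojig(X)
    m=(J[:,2]>136)&(J[:,2]<146)&(np.hypot(J[:,0]+95,J[:,1]+152)<30)
    print(m.sum(),spotter.mark_of(c,'knob2'))
E
```

```text
time_s: 5.55
ee_pos: [0.4718, -0.1498, 0.112]
orientation: [0.195, 3.135, 0.001]
force: [-1.0, 1.8, 0.5]
width: 0.0385
grip_force: 0.9
[ -94.6 -153.6  112. ] [-3.07792182e-01  2.59127085e-01 -3.05253400e-01  1.00591083e+00
  5.43676702e-04 -1.83543486e-01]
19 [{'point': [0.5647, 0.083, 0.1253], 'conf': 0.97}, {'point': [0.4757, -0.1408, 0.1256], 'conf': 0.72}]
```

```bash
python3 - <<'E'
from h import *
rel(j2w(-33.5,89,165),down(YAW+np.pi))
X,col=cloud('scene');print(w2j(np.array([0.4757,-.1408,.1256])))
E
python3 -m creep '[[[0,0,-0.04],[0,0,0],45],[[0,0,-0.075],[0,0,-4],45],[[-0.02,0.04,-0.075],[0,0,-12],45],[[-0.04,0.085,-0.075],[0,0,-20],45],[[-0.06,0.13,-0.075],[0,0,-28],45],[[-0.06,0.17,-0.075],[0,0,-36],45],[[-0.06,0.2,-0.075],[0,0,-44],45],[[-0.061,0.23,-0.075],[0,0,-52],45],[[-0.061,0.243,-0.075],[0,0,-60],45],[[-0.061,0.243,-0.075],[0,0,-68],45],[[-0.061,0.243,-0.075],[0,0,-76],45],[[-0.061,0.243,-0.075],[0,0,-84],45]]'
python3 - <<'E'
from h import *
print(tool()[2]['qpos']);rel(j2w(-33.5,89,110),down(YAW+np.pi))
E
```

```text
shift mm [-65.2 241.5 -53. ] turn deg [-5.000e-02  4.000e-02 -8.896e+01]
[ -92.08649589 -144.07579514  125.6       ]
time_s: 6.9
ee_pos: [0.5638, 0.0843, 0.1866]
orientation: [-1.953, 2.461, -0.0]
force: [0.7, 0.9, -0.2]
width: 0.0384
grip_force: 0.0
[ 1.48501566e-01  3.32322576e-01  4.23457436e-03  1.24226787e+00
 -2.52197514e-05 -1.19306623e+00]
shift mm [ 2.2 -4.6 76.6] turn deg [-0.02  0.01 -4.7 ]
```

```bash
python3 -m creep '[[[0.001,-0.002,0.01],[0,0,-4.7],45],[[0.0022,-0.0046,0.02],[0,0,-4.7],45],[[0.0022,-0.0046,0.035],[0,0,-4.7],45],[[0.0022,-0.0046,0.05],[0,0,-4.7],45],[[0.0022,-0.0046,0.062],[0,0,-4.7],45],[[0.0022,-0.0046,0.072],[0,0,-4.7],45],[[0.0022,-0.0046,0.0765],[0,0,-4.7],45],[[0.0022,-0.0046,0.0765],[0,0,-4.7],45]]'
python3 - <<'E'
from h import *
p,r,s=tool();print(w2j(p).round(1),s['grip_force'])
E
```

```text
time_s: 7.7
ee_pos: [0.5674, 0.0805, 0.1093]
orientation: [2.045, -2.384, -0.001]
force: [-0.5, -0.7, -0.0]
width: 0.0383
grip_force: 0.0
[-33.8  88.2 109.3] 0.0
```

```bash
python3 -m creep '[[[-0.0006,0.0064,0],[0,0,8],45],[[-0.0026,0.0152,0],[0,0,16],45],[[-0.0059,0.0237,0],[0,0,24],45],[[-0.0103,0.0316,0],[0,0,32],45],[[-0.0157,0.0388,0],[0,0,40],45],[[-0.0222,0.0453,0],[0,0,48],45],[[-0.0294,0.0507,0],[0,0,56],45],[[-0.0373,0.0551,0],[0,0,64],45],[[-0.0458,0.0584,0],[0,0,72],45],[[-0.0546,0.0604,0],[0,0,80],45],[[-0.0637,0.0612,0],[0,0,88],45],[[-0.0671,0.0612,0],[0,0,91],45]]'
python3 - <<'E'
from h import *
p,r,s=tool();print(w2j(p).round(1),s['qpos'])
snap('side');print([w2j(x['point']).round(1) for x in spotter.mark_of('side','knob2')])
snap('scene');print([(w2j(x['point']).round(1),x['conf']) for x in spotter.mark_of('scene','leaf_handle')+spotter.mark_of('scene','knob1')])
rel(j2w(-80,0,165),down(YAW));rel(j2w(-80,0,165),down(YAW+np.pi))
E
```

```text
time_s: 8.9
ee_pos: [0.5174, 0.1566, 0.1105]
orientation: [0.274, 3.129, 0.0]
force: [-0.7, -1.0, -0.0]
width: 0.0384
grip_force: 0.8
[-94.5 156.2 110.5] [ 2.93950235e-01  3.31907558e-01 -2.02041879e-01  1.03622374e+00
 -1.79691793e-04  4.68480580e-01]
[array([-96.8, 148.5, 123.5]), array([ -95. , -143.5,  128.6])]
[(array([-81.9,  -1. , 107. ]), 0.55), (array([-95.7, 147.4, 130.5]), 0.75), (array([ -97.3, -145.2,  126.5]), 0.56), (array([ -38.1, -303.7,   26.1]), 0.24)]
shift mm [ -17.4 -155.3  -54.8] turn deg [5.000e-02 1.000e-02 8.882e+01]
shift mm [ -17.4 -155.3  -54.8] turn deg [-1.000e-02  5.000e-02 -9.118e+01]
```

```bash
python3 -m creep '[[[0,0,-0.035],[0,0,0],40],[[0,0,-0.06],[0,0,5],40],[[-0.005,-0.03,-0.06],[0,0,13],35],[[-0.008,-0.06,-0.06],[0,0,21],35],[[-0.01,-0.09,-0.06],[0,0,29],35],[[-0.013,-0.12,-0.06],[0,0,37],35],[[-0.017,-0.145,-0.06],[0,0,45],35],[[-0.017,-0.155,-0.06],[0,0,53],35],[[-0.017,-0.155,-0.06],[0,0,61],35],[[-0.017,-0.155,-0.06],[0,0,69],35],[[-0.017,-0.155,-0.06],[0,0,77],35],[[-0.017,-0.155,-0.06],[0,0,85],35]]'
python3 - <<'E'
from h import *
rel(j2w(-81,0,87),down(YAW))
for c in ['scene','side']:
    X,col=cloud(c);J=tojig(X)
    m=(J[:,2]>105)&(J[:,2]<116)&(abs(J[:,0]+80)<15)&(abs(J[:,1])<50)
    print(m.sum(),np.median(J[m],0) if m.any() else 0,J[m].min(0),J[m].max(0))
E
```

```text
time_s: 10.35
ee_pos: [0.508, 0.0, 0.17]
orientation: [2.316, 2.123, 0.001]
force: [-0.1, 0.2, -0.6]
width: 0.0298
grip_force: 0.0
shift mm [ 0.  -0.2 83. ] turn deg [ 0.02 -0.01  3.45]
142 [-76.40776268  -0.79438141 108.96639316] [-85.82069843 -49.90778334 105.30620358] [-66.7556661   49.76689051 114.35416175]
231 [-81.07933732   3.62555047 109.8988099 ] [-86.95540247 -49.21287081 105.08073763] [-66.61196297  49.63241842 113.75518254]
```

```bash
python3 -m creep '[[[0,0.0015,0.02],[0,0,3.4],35],[[0,0.0015,0.04],[0,0,3.4],35],[[0,0.0015,0.06],[0,0,3.4],35],[[0,0.0015,0.075],[0,0,3.4],35],[[0,0.0015,0.082],[0,0,3.4],35],[[0,0.0015,0.082],[0,0,3.4],35],[[0,0.0015,0.082],[0,0,3.4],10],[[0,0.0015,0.082],[0,0,3.4],0],[[0,0.0015,0.082],[0,0,3.4],0],[[0,0.0015,0.082],[0,0,3.4],0],[[0,0.0015,0.082],[0,0,3.4],0]]' 30
python3 - <<'E'
from h import *
p,r,s=tool();print(w2j(p).round(1),s['qpos'])
# arc: grasp point assumed at handle (-80,0,104); shift in tool axes
for a in range(0,81,7):
    t=np.radians(a); a0=np.arctan2(18,130)
    x=50-131.2*np.cos(a0+t); z=86+131.2*np.sin(a0+t); print(a,'y %.4f z %.4f'%((x+80)/1e3,-(z-104)/1e3))
E
```

```text
time_s: 11.55
ee_pos: [0.5083, 0.0004, 0.0885]
orientation: [-2.371, -2.059, 0.001]
force: [-5.2, 0.5, 2.7]
width: 0.0129
grip_force: 29.5
[-80.5   0.4  88.5] [ 5.41413405e-04  3.02469773e-01 -3.10389694e-01  9.59418624e-01
  4.74181130e-04  1.71163755e+00]
0 y 0.0000 z 0.0000
7 y 0.0032 z -0.0157
14 y 0.0083 z -0.0309
21 y 0.0151 z -0.0454
28 y 0.0237 z -0.0589
35 y 0.0339 z -0.0713
42 y 0.0455 z -0.0823
49 y 0.0583 z -0.0919
56 y 0.0722 z -0.0998
63 y 0.0870 z -0.1060
70 y 0.1025 z -0.1103
77 y 0.1183 z -0.1127
```

```bash
python3 -m creep '[[[0,0.0032,-0.0157],[0,0,0],0],[[0,0.0083,-0.0309],[0,0,0],0],[[0,0.0151,-0.0454],[0,0,0],0],[[0,0.0237,-0.0589],[0,0,0],0],[[0,0.0339,-0.0713],[0,0,0],0],[[0,0.0455,-0.0823],[0,0,0],0],[[0,0.0583,-0.0919],[0,0,0],0],[[0,0.0722,-0.0998],[0,0,0],0],[[0,0.087,-0.106],[0,0,0],0],[[0,0.1025,-0.1103],[0,0,0],0],[[0,0.114,-0.112],[0,0,0],0],[[0,0.114,-0.112],[0,0,0],0]]'
python3 - <<'E'
from h import *
p,r,s=tool();print(w2j(p).round(1),s['qpos'])
snap('side','side2.png');print([w2j(x['point']).round(1) for x in spotter.mark_of('side','leaf_handle')])
E
```

```text
time_s: 12.75
ee_pos: [0.6237, -0.0165, 0.2017]
orientation: [2.37, 2.058, 0.002]
force: [1.3, -2.3, 5.6]
width: 0.0128
grip_force: 31.7
[ 36.1   0.5 201.7] [-2.60622021e-02  4.17556609e-01  1.74700126e-01  1.32523606e+00
 -9.47831816e-04  1.68564639e+00]
[array([ 38.2,   0.8, 217.4])]
```

View pics/side2.png

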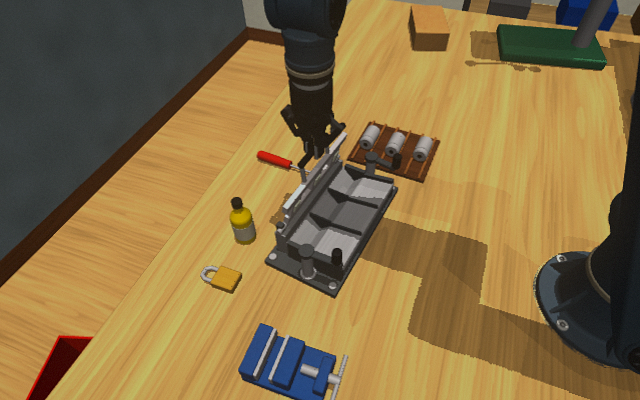

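Leaf is open: the handle is at (320,155), and the knobs point off at (337,258) and (397,160). Now I'll release it and go to the rack.

```bash
python3 -m creep '[[[0,0,0],[0,0,0],35],[[0,0,0],[0,0,0],35],[[0,0,-0.03],[0,0,0],35],[[0,0,-0.06],[0,0,0],45],[[-0.04,-0.02,-0.06],[0,0,0],60],[[-0.085,-0.04,-0.06],[0,0,-4],70],[[-0.13,-0.06,-0.06],[0,0,-4],70],[[-0.175,-0.08,-0.06],[0,0,-4],70],[[-0.2,-0.09,-0.06],[0,0,-4],70],[[-0.2,-0.09,-0.06],[0,0,-4],70]]' 60
python3 - <<'E'
from h import *
p,r,s=tool();print(p,s['qpos'])
X,col=cloud('wrist')
m=(X[:,2]>.034)&(X[:,2]<.055)&(X[:,1]<-.25)&(X[:,1]>-.40)&(X[:,0]>.38)&(X[:,0]<.63)
for cx in [.431,.506,.58]:
    B=X[m&(abs(X[:,0]-cx)<.03)]; 
    if len(B)>10:
        rc=cv2.minAreaRect(B[:,:2].astype(np.float32)*1000); print(cx,len(B),rc,np.percentile(B[:,2],99))
print([(np.round(x['point'],3),x['conf']) for x in spotter.mark_of('wrist','bolt1')])
snap('side');print([w2j(x['point']).round(1) for x in spotter.mark_of('side','leaf_handle')])
rel([.506,-.3055,.1],down(np.radians(-4)))
E
```

```text
time_s: 13.85
ee_pos: [0.5031, -0.2036, 0.2602]
orientation: [2.303, 2.137, -0.001]
force: [-0.3, 0.7, 0.1]
width: 0.0593
grip_force: 0.0
[ 0.5031118  -0.20355078  0.26021421] [-3.84236791e-01  2.61489326e-01  9.19016705e-02  1.40117193e+00
 -3.79827700e-04  1.26136650e+00]
0.431 1440 ((435.0671691894531, -311.8411865234375), (66.4213638305664, 35.111549377441406), 88.04747772216797) 0.04723296536070427
0.506 1587 ((507.921875, -303.8564758300781), (67.0150375366211, 36.724300384521484), 86.20890045166016) 0.0471432247675602
0.58 1056 ((581.8685302734375, -307.9732666015625), (66.07041931152344, 37.671878814697266), 85.7038803100586) 0.04716865830969022
[(array([ 0.503, -0.304,  0.029]), 0.8), (array([ 0.431, -0.316,  0.023]), 0.73), (array([ 0.584, -0.306,  0.026]), 0.61)]
[array([ 34.2,   1.7, 217.6]), array([-30. , 152.3, 125.3])]
shift mm [-104.8    8.   159.7] turn deg [ 0.01 -0.03 -0.05]
```

```bash
python3 -m creep '[[[-0.04,0.003,0.04],[0,0,0],70],[[-0.08,0.006,0.08],[0,0,0],70],[[-0.1025,0.0085,0.125],[0,0,0],70],[[-0.1045,0.0085,0.165],[0,0,0],70],[[-0.1045,0.0085,0.19],[0,0,0],70],[[-0.1045,0.0085,0.21],[0,0,0],70],[[-0.1045,0.0085,0.23],[0,0,0],70],[[-0.1045,0.0085,0.242],[0,0,0],70],[[-0.1045,0.0085,0.2455],[0,0,0],70],[[-0.1045,0.0085,0.2455],[0,0,0],70]]'
python3 -m creep '[[[0,0,0],[0,0,0],40],[[0,0,0],[0,0,0],30],[[0,0,0],[0,0,0],30],[[0,0,0],[0,0,0],30],[[0,0,0],[0,0,0],30],[[0,0,0],[0,0,0],30]]' 60
```

```text
time_s: 15.05
ee_pos: [0.5064, -0.3054, 0.0142]
orientation: [-2.298, -2.141, 0.0]
force: [0.6, 0.6, -0.5]
width: 0.0599
grip_force: 0.0
time_s: 15.65
ee_pos: [0.5058, -0.3061, 0.0155]
orientation: [2.299, 2.14, -0.0]
force: [-4.1, 0.7, 5.8]
width: 0.0382
grip_force: 59.9
```

```bash
python3 -m creep '[[[0,0,-0.03],[0,0,0],30],[[0,0,-0.07],[0,0,0],30],[[0,0,-0.12],[0,0,0],30],[[0,0,-0.165],[0,0,0],30],[[0,0,-0.175],[0,0,0],30]]' 60
python3 - <<'E'
from h import *
rel(j2w(-66,0,175),down(YAW))
X,c=cloud('side')
J=tojig(X)
for yy in (0,84,-84):
  for xx in (-95,-85,-62,-40,-30):
    m=(abs(J[:,0]-xx)<3)&(abs(J[:,1]-yy)<25); print(yy,xx,m.sum(),np.median(J[m,2]).round(1) if m.any() else None,end='; ')
m=(abs(J[:,0]+62)<10)&(J[:,2]>65)&(J[:,2]<74)
print(np.histogram(J[m,1],bins=np.arange(-140,141,5)))
E
```

```text
time_s: 16.15
ee_pos: [0.508, -0.3071, 0.1952]
orientation: [2.294, 2.135, 0.004]
force: [0.6, -0.0, -3.6]
width: 0.0382
grip_force: 62.7
shift mm [305.4  -7.3  19. ] turn deg [0.45 0.2  4.33]
0 -95 101 18.9; 0 -85 46 63.3; 0 -62 45 59.4; 0 -40 41 55.0; 0 -30 45 53.2; 84 -95 120 19.4; 84 -85 54 63.0; 84 -62 43 58.7; 84 -40 51 55.0; 84 -30 48 53.6; -84 -95 89 18.9; -84 -85 43 62.6; -84 -62 38 59.2; -84 -40 37 55.4; -84 -30 33 53.6; (array([ 1,  9, 13, 12,  0,  0,  0,  0,  0,  0,  0,  0,  0,  0,  0,  0,  0,
        0,  0,  5, 14,  0,  0,  0,  0,  0,  0,  0,  0,  0,  0,  0,  0,  0,
        0,  0, 11, 12,  0,  0,  0,  0,  0,  0,  0,  0,  0,  0,  0,  0,  0,
        0,  0,  0,  0,  0]), array([-140, -135, -130, -125, -120, -115, -110, -105, -100,  -95,  -90,
        -85,  -80,  -75,  -70,  -65,  -60,  -55,  -50,  -45,  -40,  -35,
        -30,  -25,  -20,  -15,  -10,   -5,    0,    5,   10,   15,   20,
         25,   30,   35,   40,   45,   50,   55,   60,   65,   70,   75,
         80,   85,   90,   95,  100,  105,  110,  115,  120,  125,  130,
        135,  140]))
```

```bash
python3 -m creep '[[[0.035,-0.001,-0.005],[0,0,0.5],30],[[0.08,-0.002,-0.005],[0,0,1],30],[[0.125,-0.003,-0.005],[0,0,2],30],[[0.17,-0.004,-0.005],[0,0,3],30],[[0.215,-0.005,-0.005],[0,0,4],30],[[0.255,-0.006,-0.005],[0,0,4.4],30],[[0.285,-0.007,-0.005],[0,0,4.4],30],[[0.302,-0.007,-0.003],[0,0,4.4],30],[[0.306,-0.007,0],[0,0,4.4],30],[[0.306,-0.007,0],[0,0,4.4],30]]' 60
python3 - <<'E'
from h import *
p,r,s=tool();print(w2j(p).round(1))
rel(j2w(-66,1,67),down(YAW))
snap('wrist','w2.png')
E
```

```text
time_s: 17.2
ee_pos: [0.52, 0.0001, 0.1876]
orientation: [-2.377, -2.051, 0.003]
force: [0.3, -0.7, -5.1]
width: 0.0378
grip_force: 65.0
[-68.9   1.8 187.6]
shift mm [ -0.7   3.3 120.6] turn deg [-0.16  0.03  0.  ]
```

View pics/w2.png

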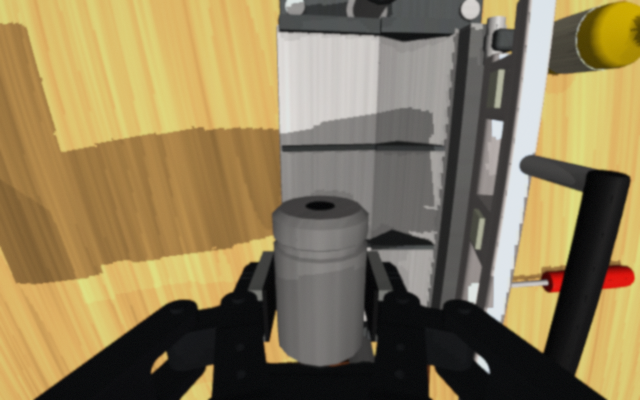

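The wrist view shows the bolt held squarely at (320,270), with the middle lane ahead at about (330,190). Next I'll lower it to the apron.

```bash
python3 -m creep '[[[0,0.003,0.03],[0,0,0],30],[[0,0.003,0.06],[0,0,0],30],[[0,0.003,0.085],[0,0,0],30],[[0,0.003,0.1],[0,0,0],30],[[0,0.003,0.11],[0,0,0],30],[[0,0.003,0.115],[0,0,0],30],[[0,0.003,0.118],[0,0,0],30],[[0,0.003,0.118],[0,0,0],30]]' 60
python3 - <<'E'
from h import *
p,r,s=tool();print(w2j(p).round(1),s['force'].round(1) if hasattr(s['force'],'round') else s['force'])
E
```

```text
time_s: 18.05
ee_pos: [0.5241, -0.0009, 0.0715]
orientation: [2.38, 2.05, 0.001]
force: [-0.2, 0.1, -4.4]
width: 0.0378
grip_force: 65.2
[-64.7   1.4  71.5] [-0.2  0.1 -4.4]
```

```bash
python3 -m creep '[[[0,0,0.002],[0,0,0],30],[[0,0,0.003],[0,0,0],30],[[0,0,0.003],[0,0,0],30]]' 60;  python3 -m creep '[[[0,0,0.0015],[0,0,0],30],[[0,0,0.0015],[0,0,0],30]]' 60
```

```text
time_s: 18.35
ee_pos: [0.5243, -0.0006, 0.0689]
orientation: [2.379, 2.051, 0.001]
force: [-1.4, -0.2, -0.7]
width: 0.0381
grip_force: 65.7
time_s: 18.55
ee_pos: [0.5243, -0.0006, 0.0687]
orientation: [2.379, 2.05, 0.002]
force: [-6.6, -0.2, 17.3]
width: 0.0381
grip_force: 67.7
```

```bash
python3 -m creep '[[[0,0,-0.001],[0,0,0],60],[[0,0,-0.001],[0,0,0],100],[[0,0,-0.002],[0,0,0],100],[[0,0,-0.01],[0,0,0],100],[[0,0,-0.03],[0,0,0],100],[[0,0,-0.07],[0,0,0],100],[[0,0,-0.12],[0,0,0],90],[[0,0,-0.135],[0,0,0],80],[[0,0,-0.135],[0,0,0],70],[[0,0,-0.135],[0,0,0],70],[[0,0,-0.135],[0,0,0],70]]' 60
python3 - <<'E'
from h import *
snap('side','side3.png')
print([(w2j(x['point']).round(1),round(x['conf'],2)) for x in spotter.mark_of('side','bolt1')])
print([(np.round(x['point'],3),round(x['conf'],2)) for x in spotter.mark_of('side','bolt1')])
E
```

```text
time_s: 19.65
ee_pos: [0.5231, -0.0007, 0.2005]
orientation: [-2.379, -2.05, 0.003]
force: [-0.8, -0.4, 0.0]
width: 0.0595
grip_force: 0.0
[(array([-113.9, -323.1,   26.6]), 0.77), (array([ -33.1, -302.3,   -2.9]), 0.64), (array([ 179.9, -106. ,   -0.8]), 0.5)]
[(array([ 0.428, -0.315,  0.027]), 0.77), (array([ 0.511, -0.306, -0.003]), 0.64), (array([ 0.75 , -0.143, -0.001]), 0.5)]
```

View pics/side3.png

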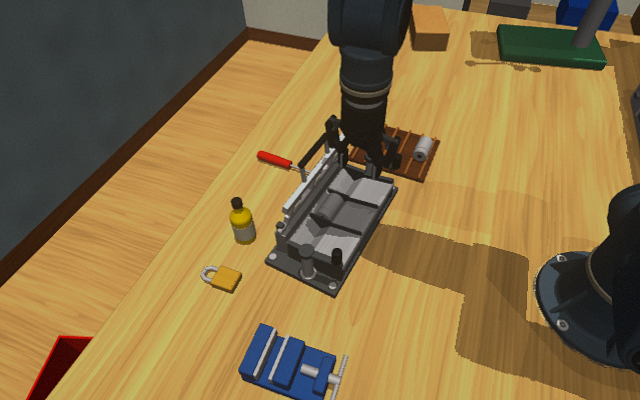

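Side view: the bolt lies in the vee's middle lane at (330,208). I'm going back for the next one.

```bash
python3 -m creep '[[[-0.03,0,-0.02],[0,0,-1],70],[[-0.07,-0.001,-0.04],[0,0,-2],70],[[-0.115,-0.002,-0.06],[0,0,-3],70],[[-0.16,-0.005,-0.06],[0,0,-4.4],70],[[-0.19,0.01,-0.06],[0,0,-4.4],70],[[-0.2,0.02,-0.06],[0,0,-4.4],70],[[-0.2,0.02,-0.06],[0,0,-4.4],70]]'
cat >> h.py <<'E'
def bolts():
    X,col=cloud('wrist')
    m=(X[:,2]>.034)&(X[:,2]<.055)&(X[:,1]<-.20)&(X[:,1]>-.45)&(X[:,0]>.36)&(X[:,0]<.66)
    im=np.zeros((300,350),np.uint8); B=X[m]
    im[((B[:,1]+.45)*1000).astype(int)%300,((B[:,0]-.33)*1000).astype(int)]=255
    im=cv2.morphologyEx(im,cv2.MORPH_CLOSE,np.ones((5,5)))
    for c in cv2.findContours(im,cv2.RETR_EXTERNAL,cv2.CHAIN_APPROX_NONE)[0]:
        if cv2.contourArea(c)>600:
            (cx,cy),wh,an=cv2.minAreaRect(c); print('bolt',round(cx/1e3+.33,4),round(cy/1e3-.45,4),np.round(wh),round(an,1))
    print([(np.round(x['point'],3),round(x['conf'],2)) for x in spotter.mark_of('wrist','bolt1')])
E
python3 - <<'E'
from h import *
print(tool()[0]);bolts()
rel([.581,-.3075,.014],down(np.radians(-4)))
E
```

```text
time_s: 20.5
ee_pos: [0.5146, -0.2027, 0.2606]
orientation: [-2.301, -2.137, 0.001]
force: [-1.1, -0.3, 0.6]
width: 0.0596
grip_force: 0.0
[ 0.51463488 -0.20270215  0.26064952]
bolt 0.5799 -0.3081 [65. 38.] 85.8
bolt 0.4335 -0.3125 [67. 37.] 90.0
[(array([ 0.431, -0.316,  0.022]), 0.88), (array([ 0.58 , -0.309,  0.026]), 0.64)]
shift mm [-102.    75.   246.8] turn deg [-0.1  -0.06 -0.09]
```

```bash
python3 -m creep '[[[-0.03,0.02,0.04],[0,0,0],70],[[-0.06,0.04,0.08],[0,0,0],70],[[-0.09,0.06,0.12],[0,0,0],70],[[-0.102,0.0742,0.16],[0,0,0],70],[[-0.1022,0.0744,0.19],[0,0,0],70],[[-0.1022,0.0744,0.21],[0,0,0],70],[[-0.1022,0.0744,0.23],[0,0,0],70],[[-0.1022,0.0744,0.242],[0,0,0],70],[[-0.1022,0.0744,0.2465],[0,0,0],70],[[-0.1022,0.0744,0.2465],[0,0,0],70]]'
python3 -m creep '[[[0,0,0],[0,0,0],40],[[0,0,0],[0,0,0],30],[[0,0,0],[0,0,0],30],[[0,0,0],[0,0,0],30],[[0,0,0],[0,0,0],30],[[0,0,0],[0,0,0],30]]' 60
python3 -m creep '[[[0,0,-0.03],[0,0,0],30],[[0,0,-0.07],[0,0,0],30],[[0,0,-0.12],[0,0,0],30],[[0,0,-0.165],[0,0,0],30],[[0,0,-0.175],[0,0,0],30]]' 60
python3 - <<'E'
from h import *
rel(j2w(-66,85,190),down(YAW))
E
```

```text
time_s: 21.6
ee_pos: [0.5811, -0.3079, 0.0153]
orientation: [-2.298, -2.141, 0.0]
force: [0.1, -0.1, -0.6]
width: 0.0599
grip_force: 0.0
time_s: 22.2
ee_pos: [0.5799, -0.3086, 0.0167]
orientation: [-2.299, -2.14, 0.001]
force: [-6.4, 2.5, 6.6]
width: 0.038
grip_force: 59.5
time_s: 22.7
ee_pos: [0.583, -0.3098, 0.1971]
orientation: [2.293, 2.135, 0.005]
force: [1.2, -0.9, -3.5]
width: 0.0385
grip_force: 62.4
shift mm [387.3 -75.8   5.1] turn deg [0.5  0.19 4.33]
```

```bash
python3 -m creep '[[[0.02,-0.02,0],[0,0,0.5],30],[[0.05,-0.05,0],[0,0,1],30],[[0.085,-0.073,0],[0,0,2],30],[[0.13,-0.075,0],[0,0,3],30],[[0.175,-0.0755,0],[0,0,4],30],[[0.22,-0.0755,0],[0,0,4.4],30],[[0.265,-0.0755,0],[0,0,4.4],30],[[0.31,-0.0755,0],[0,0,4.4],30],[[0.35,-0.0755,0],[0,0,4.4],30],[[0.38,-0.0755,0.003],[0,0,4.4],30],[[0.387,-0.0755,0.005],[0,0,4.4],30],[[0.387,-0.0755,0.005],[0,0,4.4],30]]' 60
python3 - <<'E'
from h import *
p,r,s=tool();print(w2j(p).round(1))
rel(j2w(-65,85,74),down(YAW))
E
```

```text
time_s: 23.9
ee_pos: [0.5328, 0.0836, 0.1847]
orientation: [-2.377, -2.053, 0.002]
force: [-0.2, 0.3, -2.4]
width: 0.0382
grip_force: 62.3
[-68.5  86.3 184.7]
shift mm [ -1.2   3.7 110.7] turn deg [-0.07  0.02  0.06]
```

```bash
python3 -m creep '[[[-0.001,0.003,0.03],[0,0,0],30],[[-0.001,0.003,0.06],[0,0,0],30],[[-0.001,0.003,0.085],[0,0,0],30],[[-0.001,0.003,0.1],[0,0,0],30],[[-0.001,0.003,0.108],[0,0,0],30],[[-0.001,0.003,0.112],[0,0,0],30],[[-0.001,0.003,0.112],[0,0,0],30]]' 60
python3 -m creep '[[[0,0,0.002],[0,0,0],30],[[0,0,0.002],[0,0,0],30]]' 60
```

```text
time_s: 24.6
ee_pos: [0.5363, 0.0807, 0.0734]
orientation: [2.381, 2.05, -0.0]
force: [-1.0, 1.4, -3.2]
width: 0.0377
grip_force: 62.3
time_s: 24.8
ee_pos: [0.5366, 0.0812, 0.0719]
orientation: [2.38, 2.05, 0.001]
force: [-0.2, -0.7, -3.7]
width: 0.038
grip_force: 62.3
```

```bash
python3 -m creep '[[[0,0,0.0015],[0,0,0],30],[[0,0,0.0015],[0,0,0],30]]' 60; python3 -m creep '[[[0,0,0.0015],[0,0,0],30],[[0,0,0.0015],[0,0,0],30]]' 60
```

```text
time_s: 25.0
ee_pos: [0.5364, 0.0814, 0.0701]
orientation: [2.379, 2.051, 0.001]
force: [0.3, -1.3, -3.4]
width: 0.0382
grip_force: 62.3
time_s: 25.2
ee_pos: [0.5365, 0.0814, 0.0699]
orientation: [2.379, 2.05, 0.002]
force: [-4.4, -1.1, 12.9]
width: 0.0379
grip_force: 64.2
```

```bash
python3 -m creep '[[[0,0,-0.001],[0,0,0],60],[[0,0,-0.001],[0,0,0],100],[[0,0,-0.002],[0,0,0],100],[[0,0,-0.01],[0,0,0],100],[[0,0,-0.03],[0,0,0],100],[[0,0,-0.07],[0,0,0],100],[[0,0,-0.12],[0,0,0],90],[[0,0,-0.135],[0,0,0],80],[[0,0,-0.135],[0,0,0],70],[[0,0,-0.135],[0,0,0],70]]' 60
python3 -m creep '[[[-0.03,0,-0.02],[0,0,0],70],[[-0.075,0,-0.04],[0,0,0],70],[[-0.12,0,-0.06],[0,0,-1],70],[[-0.165,-0.002,-0.06],[0,0,-2],70],[[-0.21,-0.003,-0.06],[0,0,-3],70],[[-0.25,-0.004,-0.06],[0,0,-4.4],70],[[-0.275,0,-0.06],[0,0,-4.4],70],[[-0.285,0,-0.06],[0,0,-4.4],70],[[-0.285,0,-0.06],[0,0,-4.4],70]]'
python3 - <<'E'
from h import *
bolts()
X,c=cloud('side');J=tojig(X)
for y in (84,0,-84):
    m=(abs(J[:,1]-y)<38)&(abs(J[:,0])<22)&(J[:,2]>64)&(J[:,2]<84);print(y,m.sum(),((J[m].max(0)+J[m].min(0))/2).round(1) if m.sum() else '',J[m,2].max() if m.sum() else '')
print([w2j(x['point']).round(1) for x in spotter.mark_of('side','leaf_handle')])
rel([.4325,-.3135,.0145],down(np.radians(-4)))
E
```

```text
time_s: 26.2
ee_pos: [0.536, 0.0813, 0.2032]
orientation: [-2.38, -2.051, -0.0]
force: [0.6, 0.4, -0.5]
width: 0.0597
grip_force: 0.0
time_s: 27.1
ee_pos: [0.4934, -0.2013, 0.2618]
orientation: [-2.3, -2.137, 0.002]
force: [1.0, 0.7, 0.0]
width: 0.0598
grip_force: 0.0
bolt 0.4329 -0.3122 [67. 37.] 87.0
[(array([ 0.431, -0.316,  0.025]), 0.89)]
84 444 [ 0.4 81.9 71.7] 79.18357527669784
0 395 [-1.8  0.1 71.2] 78.39533596028159
-84 0  
[array([ 35.3,   1.8, 219.3]), array([ 1. ,  4.5, 58.8])]
shift mm [-118.3  -53.3  248.5] turn deg [-0.04 -0.03 -0.02]
```

```bash
python3 -m creep '[[[-0.03,-0.014,0.04],[0,0,0],70],[[-0.06,-0.028,0.08],[0,0,0],70],[[-0.09,-0.042,0.12],[0,0,0],70],[[-0.117,-0.0535,0.16],[0,0,0],70],[[-0.118,-0.0535,0.19],[0,0,0],70],[[-0.118,-0.0535,0.21],[0,0,0],70],[[-0.118,-0.0535,0.23],[0,0,0],70],[[-0.118,-0.0535,0.242],[0,0,0],70],[[-0.118,-0.0535,0.2475],[0,0,0],70],[[-0.118,-0.0535,0.2475],[0,0,0],70]]'
python3 -m creep '[[[0,0,0],[0,0,0],40],[[0,0,0],[0,0,0],30],[[0,0,0],[0,0,0],30],[[0,0,0],[0,0,0],30],[[0,0,0],[0,0,0],30],[[0,0,0],[0,0,0],30]]' 60
python3 -m creep '[[[0,0,-0.03],[0,0,0],30],[[0,0,-0.07],[0,0,0],30],[[0,0,-0.12],[0,0,0],30],[[0,0,-0.165],[0,0,0],30],[[0,0,-0.175],[0,0,0],30]]' 60
python3 - <<'E'
from h import *
rel(j2w(-66,-83,190),down(YAW))
E
```

```text
time_s: 28.3
ee_pos: [0.4325, -0.3139, 0.0156]
orientation: [-2.298, -2.141, 0.0]
force: [0.0, -0.6, 0.2]
width: 0.0597
grip_force: 0.0
time_s: 28.9
ee_pos: [0.4311, -0.3144, 0.0169]
orientation: [-2.299, -2.14, 0.002]
force: [-6.3, 1.1, 7.0]
width: 0.0381
grip_force: 59.5
time_s: 29.4
ee_pos: [0.4341, -0.3157, 0.1965]
orientation: [2.293, 2.135, 0.003]
force: [0.3, -1.1, -3.8]
width: 0.0381
grip_force: 63.2
shift mm [236.4  59.6   5.9] turn deg [0.42 0.23 4.34]
```

```bash
python3 -m creep '[[[0.03,0.01,0],[0,0,0.5],30],[[0.07,0.02,0],[0,0,1],30],[[0.11,0.03,0],[0,0,2],30],[[0.15,0.04,0],[0,0,3],30],[[0.19,0.05,0],[0,0,4],30],[[0.22,0.057,0],[0,0,4.4],30],[[0.236,0.06,0.003],[0,0,4.4],30],[[0.236,0.06,0.004],[0,0,4.4],30],[[0.236,0.06,0.004],[0,0,4.4],30]]' 60
python3 - <<'E'
from h import *
p,r,s=tool();print(w2j(p).round(1))
rel(j2w(-65,-83,74),down(YAW))
E
```

```text
time_s: 30.3
ee_pos: [0.5084, -0.0832, 0.1861]
orientation: [-2.378, -2.051, 0.002]
force: [0.5, -0.0, -5.2]
width: 0.0374
grip_force: 63.1
[-68.2 -82.3 186.1]
shift mm [ -0.7   3.3 112.1] turn deg [-0.08  0.01 -0.  ]
```

```bash
python3 -m creep '[[[-0.001,0.003,0.03],[0,0,0],30],[[-0.001,0.003,0.06],[0,0,0],30],[[-0.001,0.003,0.085],[0,0,0],30],[[-0.001,0.003,0.1],[0,0,0],30],[[-0.001,0.003,0.108],[0,0,0],30],[[-0.001,0.003,0.112],[0,0,0],30],[[-0.001,0.003,0.115],[0,0,0],30],[[-0.001,0.003,0.115],[0,0,0],30]]' 60
python3 -m creep '[[[0,0,0.001],[0,0,0],30],[[0,0,0.001],[0,0,0],30]]' 60
```

```text
time_s: 31.1
ee_pos: [0.5121, -0.0851, 0.0721]
orientation: [2.38, 2.05, 0.001]
force: [-0.3, 0.8, -5.1]
width: 0.0383
grip_force: 62.9
time_s: 31.3
ee_pos: [0.5121, -0.0848, 0.0712]
orientation: [2.379, 2.051, 0.001]
force: [1.1, -0.6, -3.7]
width: 0.038
grip_force: 62.9
```

```bash
python3 -m creep '[[[0,0,0.0012],[0,0,0],30],[[0,0,0.0012],[0,0,0],30]]' 60; python3 -m creep '[[[0,0,0.001],[0,0,0],30],[[0,0,0.001],[0,0,0],30]]' 60
```

```text
time_s: 31.5
ee_pos: [0.5121, -0.0848, 0.0702]
orientation: [2.379, 2.051, 0.001]
force: [-0.6, -0.2, 1.1]
width: 0.0381
grip_force: 63.7
time_s: 31.7
ee_pos: [0.5122, -0.0848, 0.0701]
orientation: [2.379, 2.05, 0.002]
force: [-5.5, 1.3, 13.7]
width: 0.038
grip_force: 65.1
```

```bash
python3 -m creep '[[[0,0,-0.001],[0,0,0],60],[[0,0,-0.001],[0,0,0],100],[[0,0,-0.002],[0,0,0],100],[[0,0,-0.01],[0,0,0],100],[[0,0,-0.03],[0,0,0],100],[[0,0,-0.07],[0,0,0],100],[[0,0,-0.12],[0,0,0],90],[[0.02,0,-0.17],[0,0,0],60],[[0.05,0,-0.205],[0,0,0],35],[[0.083,0,-0.205],[0,0,0],35],[[0.083,0,-0.205],[0,0,0],35]]' 60
python3 - <<'E'
from h import *
X,c=cloud('side');J=tojig(X)
for y in (84,0,-84):
    m=(abs(J[:,1]-y)<38)&(abs(J[:,0])<22)&(J[:,2]>64)&(J[:,2]<84);print(y,m.sum(),((J[m].max(0)+J[m].min(0))/2).round(1) if m.sum() else '',J[m,2].max() if m.sum() else '')
print([w2j(x['point']).round(1) for x in spotter.mark_of('side','leaf_handle')])
for c in ('scene','side'):
    P,d=snap(c,c+'4.png')
    X,_=cloud(c);J=tojig(X)
    m=(J[:,2]>212)&(J[:,2]<228)&(J[:,0]>20)&(J[:,0]<60)&(abs(J[:,1])<50)
    print(m.sum(),np.median(J[m],0),J[m].min(0),J[m].max(0))
rel(j2w(36,0,202),down(YAW))
E
```

```text
time_s: 32.8
ee_pos: [0.525, 0.0001, 0.2754]
orientation: [2.376, 2.053, 0.005]
force: [-0.1, 0.3, -0.7]
width: 0.0298
grip_force: 0.0
84 444 [ 0.7 82.1 71.2] 78.35068458613881
0 391 [-1.7 -0.3 71.6] 79.25287647861434
-84 337 [ -1.1 -79.9  71.6] 79.07417394330064
[array([ 36.2,   2.2, 217.8]), array([ 1.784e+02, -1.025e+02,  1.000e-01])]
249 [ 40.95510277   0.43801065 220.86673101] [ 31.20159307 -49.71713594 212.28297131] [ 45.76152609  49.96070594 226.04289546]
266 [ 33.30129072   2.01734211 222.28095315] [ 28.85798694 -49.12795178 212.87605608] [ 42.13353882  49.7693845  226.61385161]
shift mm [  1.4 100.8  71.2] turn deg [-0.05  0.01 -0.12]
```

View pics/side4.png

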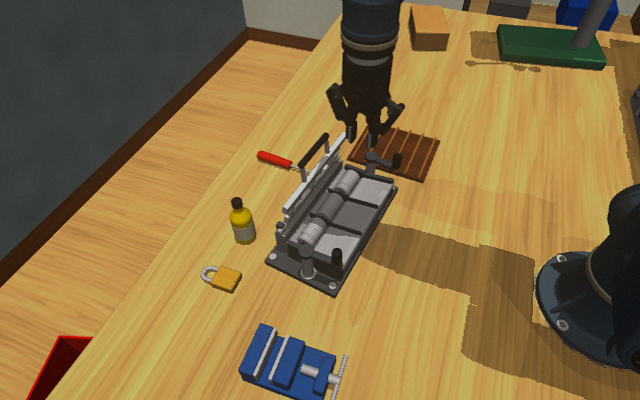

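Side view: all three bolts lie in the vee at (310,232), (328,208) and (346,185), and the rack is empty. Now I'll close the leaf.

```bash
python3 -m creep '[[[0.001,0.03,0],[0,0,0],35],[[0.001,0.07,0],[0,0,0],35],[[0.001,0.1,0.002],[0,0,0],35],[[0.001,0.101,0.02],[0,0,0],35],[[0.001,0.101,0.04],[0,0,0],35],[[0.001,0.101,0.06],[0,0,0],35],[[0.001,0.101,0.071],[0,0,0],35],[[0.001,0.101,0.071],[0,0,0],20],[[0.001,0.101,0.071],[0,0,0],0],[[0.001,0.101,0.071],[0,0,0],0],[[0.001,0.101,0.071],[0,0,0],0]]' 40
python3 - <<'E'
from h import *
p,r,s=tool();P0=w2j(p);print(P0.round(1),s['width'])
a0=np.arctan2(18,130); hx,hz=50,86
hand=np.array([P0[0]+0.0,P0[2]+15.5]); th=np.arctan2(hand[1]-hz,hx-hand[0])-a0; rr=np.hypot(hand[1]-hz,hx-hand[0]);print('leaf',th,rr)
for k in range(1,14):
    t=max(th-np.radians(7*k),0)+a0; x=hx-rr*np.cos(t);z=hz+rr*np.sin(t);print(np.degrees(t-a0).round(),'y %.4f z %.4f'%((x-hand[0])/1e3,-(z-hand[1])/1e3))
E
```

```text
time_s: 34.2
ee_pos: [0.6236, -0.0172, 0.2021]
orientation: [-2.38, -2.05, 0.003]
force: [-1.6, -3.9, -14.0]
width: 0.0125
grip_force: 39.3
[ 3.600e+01 -1.000e-01  2.021e+02] 0.012506663994502126
leaf 1.3274647287526429 132.33541992004623
69.0 y -0.0159 z 0.0027
62.0 y -0.0314 z 0.0073
55.0 y -0.0462 z 0.0137
48.0 y -0.0601 z 0.0220
41.0 y -0.0730 z 0.0318
34.0 y -0.0845 z 0.0431
27.0 y -0.0945 z 0.0558
20.0 y -0.1029 z 0.0696
13.0 y -0.1096 z 0.0843
6.0 y -0.1145 z 0.0997
0.0 y -0.1171 z 0.1134
0.0 y -0.1171 z 0.1134
0.0 y -0.1171 z 0.1134
```

```bash
python3 -m creep '[[[0,-0.0159,0.0027],[0,0,0],0],[[0,-0.0314,0.0073],[0,0,0],0],[[0,-0.0462,0.0137],[0,0,0],0],[[0,-0.0601,0.022],[0,0,0],0],[[0,-0.073,0.0318],[0,0,0],0],[[0,-0.0845,0.0431],[0,0,0],0],[[0,-0.0945,0.0558],[0,0,0],0],[[0,-0.1029,0.0696],[0,0,0],0],[[0,-0.1096,0.0843],[0,0,0],0],[[0,-0.1145,0.0997],[0,0,0],0],[[0,-0.117,0.112],[0,0,0],0],[[0,-0.117,0.112],[0,0,0],0]]' 40
python3 - <<'E'
from h import *
p,r,s=tool();print(w2j(p).round(1),s['width'])
snap('side');print([w2j(x['point']).round(1) for x in spotter.mark_of('side','leaf_handle')])
E
```

```text
time_s: 35.4
ee_pos: [0.509, 0.0005, 0.0912]
orientation: [2.379, 2.05, 0.002]
force: [0.2, -2.5, -3.8]
width: 0.0127
grip_force: 43.2
[-79.9   0.6  91.2] 0.012681763310865377
[array([-75.9,   3.2, 107.8])]
```

```bash
python3 -m creep '[[[0,0,0.0015],[0,0,0],0],[[0,0,0.003],[0,0,0],0],[[0,0,0.003],[0,0,0],0],[[0,0,0.003],[0,0,0],0]]' 40
```

```text
time_s: 35.9
ee_pos: [0.5086, 0.0006, 0.0884]
orientation: [2.38, 2.05, 0.001]
force: [-2.9, -3.7, 4.3]
width: 0.0121
grip_force: 44.0
```

```bash
python3 -m creep '[[[0,0,0.001],[0,0,0],0],[[0,0,0.0015],[0,0,0],0],[[0,0,0.0015],[0,0,0],0]]' 40
python3 -m creep '[[[0,0,0],[0,0,0],35],[[0,0,0],[0,0,0],35],[[0,0,-0.03],[0,0,0],35],[[0,0,-0.07],[0,0,0],45],[[0,0,-0.11],[0,0,0],45],[[0,0,-0.11],[0,0,0],45]]' 20
python3 - <<'E'
from h import *
for c in ('side','scene'):
    X,_=cloud(c);J=tojig(X)
    for xr in ((-38,-20),(25,38)):
        m=(J[:,0]>xr[0])&(J[:,0]<xr[1])&(abs(J[:,1])<120)&(J[:,2]>85)&(J[:,2]<102);print(c,xr,m.sum(),np.median(J[m,2]))
    m=(J[:,2]>103)&(J[:,2]<116)&(abs(J[:,0]+80)<15)&(abs(J[:,1])<50); print(J[m].max(0))
    for sy in (1,-1):
        m=(J[:,2]>136)&(J[:,2]<146)&(np.hypot(J[:,0]+95,J[:,1]-148*sy)<25)
        if m.sum()>5: print(c,sy,m.sum(),((J[m].max(0)+J[m].min(0))/2).round(1),np.ptp(J[m],axis=0).round(0))
p,r,s=tool();print(s['qpos'])
rel(j2w(-95,146,190),down(YAW+np.pi/2))
E
```

```text
time_s: 36.2
ee_pos: [0.5084, 0.0006, 0.0867]
orientation: [2.38, 2.051, 0.0]
force: [-3.4, -3.4, 3.4]
width: 0.0123
grip_force: 44.4
time_s: 36.8
ee_pos: [0.5114, 0.001, 0.2014]
orientation: [2.376, 2.048, 0.011]
force: [1.0, 0.3, -0.5]
width: 0.0382
grip_force: 0.0
side (-38, -20) 685 92.35069233989412
side (25, 38) 422 92.27795601015643
[-65.12504557  49.97862634 113.90133935]
side 1 83 [-94.6 149.3 139.3] [18. 19.  6.]
side -1 19 [-100.1 -143.5  139. ] [ 8. 20.  5.]
scene (-38, -20) 430 91.70952024128704
scene (25, 38) 304 92.0933037757809
[-66.23020999  49.73364306 114.12701876]
scene 1 33 [-93.8 147.9 139.3] [19. 19.  6.]
scene -1 28 [ -92.8 -144.7  139.5] [19. 17.  7.]
[ 1.43427092e-03  2.23361367e-01 -1.21853835e-01  1.22270974e+00
  5.81261664e-04  1.72030659e+00]
shift mm [144.9 -15.6   7.2] turn deg [ 1.700e-01  8.000e-02 -9.005e+01]
```

```bash
python3 -m creep '[[[0.015,-0.002,0],[0,0,-8],45],[[0.03,-0.004,0],[0,0,-16],45],[[0.045,-0.006,0],[0,0,-24],45],[[0.06,-0.008,0],[0,0,-32],45],[[0.08,-0.01,0],[0,0,-40],45],[[0.1,-0.012,0],[0,0,-48],45],[[0.12,-0.014,0],[0,0,-56],45],[[0.14,-0.015,0],[0,0,-64],45],[[0.147,-0.015,0],[0,0,-72],45],[[0.147,-0.015,0],[0,0,-80],45],[[0.147,-0.015,0],[0,0,-88],45],[[0.147,-0.015,0],[0,0,-90],45]]'
python3 - <<'E'
from h import *
p,r,s=tool();print(w2j(p).round(1),s['qpos'])
rel(j2w(-94,149,110),down(YAW+np.pi/2))
E
```

```text
time_s: 38.1
ee_pos: [0.5146, 0.1485, 0.1945]
orientation: [-0.224, -3.131, 0.001]
force: [0.4, 0.1, 0.2]
width: 0.0384
grip_force: 0.0
[-96.  147.8 194.5] [ 2.80603690e-01  2.72657898e-01 -6.11880540e-02  1.23934826e+00
  4.58256669e-04  4.23330111e-01]
shift mm [-2.2  1.3 84.5] turn deg [-0.03 -0.14  0.26]
```

```bash
python3 -m creep '[[[-0.001,0.001,0.02],[0,0,0],45],[[-0.002,0.001,0.04],[0,0,0],45],[[-0.002,0.001,0.055],[0,0,0],45],[[-0.002,0.001,0.07],[0,0,0],45],[[-0.002,0.001,0.08],[0,0,0],45],[[-0.002,0.001,0.084],[0,0,0],45],[[-0.002,0.001,0.084],[0,0,0],45]]'
python3 - <<'E'
from h import *
p,r,s=tool();print(w2j(p).round(1))
for k in range(1,14):
    g=np.radians(min(8*k,98)); kk=j2w(-30-65*np.cos(g),152.5-65*np.sin(g),p[2]*1e3); print(np.degrees(g).round(),(r.inv().apply(kk-p)*1e3).round(1)[:2])
E
```

```text
time_s: 38.8
ee_pos: [0.517, 0.1489, 0.1114]
orientation: [-0.233, -3.132, 0.0]
force: [-0.1, -0.3, 0.4]
width: 0.0385
grip_force: 0.0
[-93.7 148.5 111.4]
8.0 [ 0.6 -5.1]
16.0 [ -1.3 -14. ]
24.0 [ -4.4 -22.5]
32.0 [ -8.6 -30.5]
40.0 [-14.  -37.8]
48.0 [-20.3 -44.3]
56.0 [-27.4 -49.9]
64.0 [-35.3 -54.4]
72.0 [-43.7 -57.8]
80.0 [-52.5 -60. ]
88.0 [-61.5 -60.9]
96.0 [-70.6 -60.6]
98.0 [-72.8 -60.3]
```

```bash
python3 -m creep '[[[0.0006,-0.0051,0],[0,0,-8],45],[[-0.0013,-0.014,0],[0,0,-16],45],[[-0.0044,-0.0225,0],[0,0,-24],45],[[-0.0086,-0.0305,0],[0,0,-32],45],[[-0.014,-0.0378,0],[0,0,-40],45],[[-0.0203,-0.0443,0],[0,0,-48],45],[[-0.0274,-0.0499,0],[0,0,-56],45],[[-0.0353,-0.0544,0],[0,0,-64],45],[[-0.0437,-0.0578,0],[0,0,-72],45],[[-0.0525,-0.06,0],[0,0,-80],45],[[-0.0615,-0.0609,0],[0,0,-88],45],[[-0.0706,-0.0606,0],[0,0,-96],45]]'
python3 -m creep '[[[0,0,0],[0,0,0],45],[[0,0,0],[0,0,0],45]]'
python3 - <<'E'
from h import *
p,r,s=tool();print(w2j(p).round(1),s['qpos'])
for c in ('side','scene'):
    X,_=cloud(c);J=tojig(X)
    m=(J[:,2]>136)&(J[:,2]<146)&(np.hypot(J[:,0]+32,J[:,1]-88)<14); print(m.sum(),((J[m].max(0)+J[m].min(0))/2).round(1) if m.any() else '')
    print([w2j(x['point']).round(1) for x in spotter.mark_of(c,'knob2')])
E
```

```text
time_s: 40.0
ee_pos: [0.5786, 0.0786, 0.1128]
orientation: [-2.179, 2.263, 0.0]
force: [-1.0, 0.9, 0.9]
width: 0.0385
grip_force: 0.7
time_s: 40.2
ee_pos: [0.5784, 0.0786, 0.1124]
orientation: [-2.167, 2.274, -0.0]
force: [-0.2, 0.4, -0.4]
width: 0.0382
grip_force: 0.0
[-22.7  88.  112.4] [ 1.35076097e-01  3.98671137e-01 -9.18242819e-02  1.07982036e+00
  1.13322066e-04 -1.38794328e+00]
65 [-30.8  90.1 140.1]
[array([ -92.1, -143.7,  127. ]), array([-30.5,  87.8, 124.4])]
0 
[array([-29.5,  89.6, 126.2]), array([-1. ,  2.6, 55.2]), array([ -97.5, -142.1,  128.1])]
```

```bash
python3 -m creep '[[[0,0,-0.03],[0,0,0],45],[[0,0,-0.07],[0,0,0],45],[[0,0,-0.08],[0,0,0],45]]'
python3 - <<'E'
from h import *
rel(j2w(-94,-144,190),down(YAW+np.pi/2))
E
```

```text
time_s: 40.7
ee_pos: [0.5797, 0.0789, 0.1963]
orientation: [-2.168, 2.267, -0.005]
force: [0.3, -0.1, 0.4]
width: 0.0382
grip_force: 0.0
shift mm [223.8  96.    5.5] turn deg [-0.18  0.31 95.87]
```

```bash
python3 -m creep '[[[0.02,0.01,0],[0,0,8],45],[[0.04,0.02,0],[0,0,16],45],[[0.065,0.03,0],[0,0,24],45],[[0.09,0.04,0],[0,0,32],45],[[0.115,0.05,0],[0,0,40],45],[[0.14,0.06,0],[0,0,48],45],[[0.165,0.07,0],[0,0,56],45],[[0.185,0.08,0],[0,0,64],45],[[0.205,0.088,0],[0,0,72],45],[[0.217,0.093,0],[0,0,80],45],[[0.224,0.096,0],[0,0,88],45],[[0.224,0.096,0],[0,0,96],45]]'
python3 - <<'E'
from h import *
p,r,s=tool();print(w2j(p).round(1),s['qpos'])
rel(j2w(-94,-144.5,110),down(YAW+np.pi/2))
E
```

```text
time_s: 41.9
ee_pos: [0.4719, -0.1418, 0.192]
orientation: [-0.246, -3.132, 0.0]
force: [0.0, 0.7, 0.3]
width: 0.0385
grip_force: 0.0
[ -95.7 -145.6  192. ] [-2.91808443e-01  2.00293154e-01 -1.65725725e-01  1.20486279e+00
 -1.32970116e-04 -1.35329901e-01]
shift mm [-1.7  1.1 82. ] turn deg [-0.01 -0.01 -0.53]
```

```bash
python3 -m creep '[[[-0.001,0.001,0.02],[0,0,0],45],[[-0.002,0.001,0.04],[0,0,-0.5],45],[[-0.002,0.001,0.055],[0,0,-0.5],45],[[-0.002,0.001,0.07],[0,0,-0.5],45],[[-0.002,0.001,0.078],[0,0,-0.5],45],[[-0.002,0.001,0.082],[0,0,-0.5],45],[[-0.002,0.001,0.082],[0,0,-0.5],45]]'
python3 - <<'E'
from h import *
p,r,s=tool();print(w2j(p).round(1))
for k in range(1,14):
    g=np.radians(min(8*k,98)); kk=j2w(-30-65*np.cos(g),-151.5+65*np.sin(g),p[2]*1e3); print(np.degrees(g).round(),(r.inv().apply(kk-p)*1e3).round(1)[:2])
E
```

```text
time_s: 42.6
ee_pos: [0.4746, -0.1402, 0.11]
orientation: [-0.219, -3.133, -0.0]
force: [0.7, -0.1, 0.6]
width: 0.0379
grip_force: 0.0
[ -93.3 -143.7  110. ]
8.0 [1.1 1.2]
16.0 [-0.9 10.1]
24.0 [-4.  18.6]
32.0 [-8.4 26.6]
40.0 [-13.7  33.9]
48.0 [-20.1  40.3]
56.0 [-27.3  45.9]
64.0 [-35.2  50.4]
72.0 [-43.6  53.7]
80.0 [-52.4  55.8]
88.0 [-61.4  56.7]
96.0 [-70.5  56.3]
98.0 [-72.7  56. ]
```

```bash
python3 -m creep '[[[0.001,0.0012,0],[0,0,8],45],[[-0.0009,0.0101,0],[0,0,16],45],[[-0.004,0.0186,0],[0,0,24],45],[[-0.0084,0.0266,0],[0,0,32],45],[[-0.0137,0.0339,0],[0,0,40],45],[[-0.0201,0.0403,0],[0,0,48],45],[[-0.0273,0.0459,0],[0,0,56],45],[[-0.0352,0.0504,0],[0,0,64],45],[[-0.0436,0.0537,0],[0,0,72],45],[[-0.0524,0.0558,0],[0,0,80],45],[[-0.0614,0.0567,0],[0,0,88],45],[[-0.0705,0.0563,0],[0,0,96],45]]'
python3 -m creep '[[[0,0,0],[0,0,0],45],[[0,0,0],[0,0,0],45],[[0,0,-0.03],[0,0,0],45],[[0,0,-0.08],[0,0,0],45],[[0,0,-0.13],[0,0,0],45],[[0,0,-0.18],[0,0,0],45],[[0,0,-0.19],[0,0,0],45]]'
python3 - <<'E'
from h import *
for c in ('side','scene'):
    X,_=cloud(c);J=tojig(X)
    for sy in (1,-1):
        m=(J[:,2]>136)&(J[:,2]<146)&(np.hypot(J[:,0]+32,J[:,1]-87*sy)<18)
        if m.sum()>5: print(c,sy,m.sum(),((J[m].max(0)+J[m].min(0))/2).round(1))
    m=(J[:,0]>-38)&(J[:,0]<-20)&(abs(J[:,1])<60)&(J[:,2]>85)&(J[:,2]<102);print(np.median(J[m,2]))
    print([w2j(x['point']).round(1) for x in spotter.mark_of(c,'knob2')])
snap('scene','scene5.png')
E
```

```text
time_s: 43.8
ee_pos: [0.5527, -0.0942, 0.1108]
orientation: [2.481, 1.927, 0.0]
force: [-1.0, -1.2, -0.0]
width: 0.0386
grip_force: 0.7
time_s: 44.5
ee_pos: [0.5535, -0.0946, 0.3065]
orientation: [2.467, 1.935, 0.009]
force: [1.4, 0.6, 0.4]
width: 0.0387
grip_force: 0.0
side 1 67 [-29.5  89.1 139.5]
side -1 50 [-30.3 -83.5 139.4]
92.36457709547096
[array([-32.7,  89.4, 125.8]), array([-27.8, -84.4, 126. ])]
scene 1 33 [-29.1  88.3 139.6]
scene -1 34 [-30.  -85.1 139.5]
91.69539497081425
[array([-35.8, -85.1, 126.9])]
```

View pics/scene5.png

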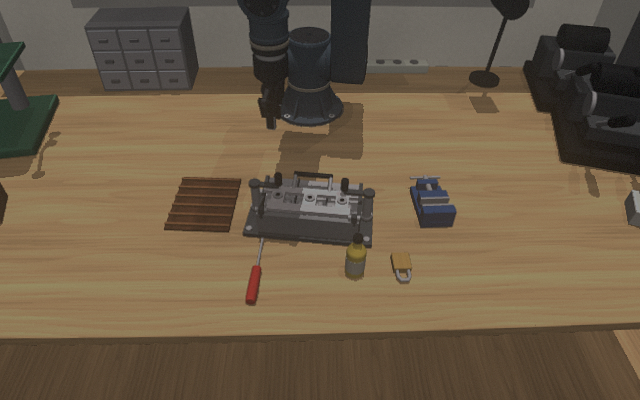

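The scene shows the leaf shut, both levers across it with knobs at (278,180) and (345,184), the rack empty and the bystanders in place. Handing in.

```bash
python3 -m creep '[[[0,0,0],[0,0,0],45],[[0,0,0],[0,0,0],45],[[0,0,0],[0,0,0],45]]'; python3 -c "from workcell import job_done; print(job_done())"
```

```text
time_s: 45.05
ee_pos: [0.5521, -0.0944, 0.2993]
orientation: [-2.474, -1.934, 0.001]
force: [0.8, 0.0, 0.5]
width: 0.0388
grip_force: 0.0
the job is handed in; nothing more can be done
None
```

I loaded the drill jig and handed the job in at about 45 s: all three bolts rolled off the apron into the vee, one per lane, the leaf is shut with both latches over it, and the bystanders look unmoved; no verdict was returned.

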